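# Swing the bus bar home against its bumper and lock it with the keeper

### The arm

A 6-joint arm with a two-finger parallel gripper is mounted at the origin on the work surface. World frame = base frame: x ahead of the robot, y to its left, z up, the work surface at z = 0. Lengths are in m, angles in rad, forces in N, time in s.
With the tool pointing down it reaches from about 0.35 to 0.975 m from the base axis. Payload 4.9 kg.
Tool frame: the origin (TCP) lies at the very end of the fingers, on their centre line; the grasp point (between the pads) lies 19 mm behind it; x points along the fingers, y is the direction in which the jaws open and shut, and the axes are right-handed (so a half turn about x gives the same grasp; the last joint's range is limited). The gripper opens to 85 mm and grips with 20 to 120 N. Pads are 22 mm wide; open, the fingers measure 114 mm over their backs; the gripper's body (76 mm by 85 mm) begins 54 mm behind the grasp point. The pads swing forward as they close: fully open they stand 13 mm farther back than shut.
Start: joints at [-1.405, 0.053, 1.613, -0, 1.476, -0.119], TCP at [0.176, -0.6, 0.231] pointing down, gripper open.
Joint ranges: [-3.01, 3.01], [-1.01, 2.22], [0.06, 2.58], [-1.02, 4.17], [0.09, 2.62], [-3.14, 3.14]. Speed limits (rad/s): [2.57, 2.57, 3.14, 3.14, 3.14, 3.14].

### API

Orientations are given as a unit quaternion [w, x, y, z].
In Python, from plant import manip gives the robot as it stands.
- The arm moves only by the tool play_rows, never from a script. Its argument "plan" is a list of rows, each a list of 5 numbers: the shift along the tool's x, y, z in mm, then the turn about the tool's x in rad, then the closure, from -1 (fully open) to 1 (shut). A call has 1 to 8 rows; each row is the pose to reach, as a shift and turn from the pose commanded when the call began, along the tool's axes at that moment; what a row does not reach only later rows make up. A row lasts 1/8 s, in which the tool goes at most 62.5 mm and 10.7 degrees, less where a joint would pass 70% of its speed; a pose out of reach is approached as far as the arm can. A call with a gripper value outside its range is refused whole. The fingers move at their own pace and stop on an object; the grip force is fixed at half the most. Time passes only in rows, so rows that repeat a pose let the fingers close. It gives the time, the measured TCP pose, the force and the opening at its end, in the units of the state.
- manip.state(): the state, without advancing time (a new reading comes with each control period).
- manip.grab_frame(name): name is "scene" or "top" or "wrist"; returns a dict with "img" (400x640x3 uint8, red, green, blue), "range_z" (400x640 float32, m along the optical axis (not along the pixel's ray), 0 where there is no reading), "fx", "fy", "cx", "cy" (pixels), "origin" and "rotation" of the camera in the world. Camera axes: x right, y up, looking along -z (the intrinsics and any distortion apply to the point x, -y, -z); pixel columns grow to the right and rows downward; lengths in m; the calibration is good to about 2 mm. A picture is of the moment at which its call begins.
- manip.job_done(): hands the job in, once; it reports no verdict.
The state is a dict: "time": time; "joint_pos": joint angles; "joint_vel": joint speeds; "joint_efforts": joint torques, N m; "tool_pos": TCP position; "tool_rot": TCP orientation; "contact_force": force on the tool from outside, world axes, zero at the start; "ft_torque": the same for the moment, N m; "gripper_width": opening from 0.0 (shut) to 1.0 (fully open).
Only numpy, scipy, OpenCV 4.12 (cv2) and the standard library are available. Lean on these libraries where they do the work, as an engineer would, in place of code of your own. Each camera call takes 0.05 s, during which the arm holds its last target. There are 200 camera calls.

### The job

Swing the copper bus bar round its pin by pushing its free end until it meets the rubber bumper, and press it home there with about 12 N for a full second (never more than 20 N), while the keeper is still drawn back. Then slide the brass keeper up snug against the bar's rear edge, just as gently, so that the bar stays against the bumper. Do not disturb the other things on the desk, and leave everything released.

Things in the scene. Friction and masses are not known exactly. Their poses are not given: they have to be found in the camera images.
- jig: Grey base plate fixed to the desk, 300 x 250 x 12 mm, top 12 mm above the desk. Origin on the desk; +x runs from the pin towards the stop block, +y is the way the bar and keeper are pushed (to the bumper), z up. The plate spans x -150 to 150, y -180 to 70 mm; the keeper's slot is the line x = -8 mm.
- pin (a point): Axis of the fixed 12 mm steel pin, 6 mm above the plate; the bar turns about it. A 25 mm wide round head (top 36 mm above the desk) keeps the bar down on the plate.
- bar: Copper bus bar, flat on the plate, its 13.5 mm hole over the pin (about 1 mm play): 20 mm wide, 12 thick, top 24 mm above the desk, about 0.5 kg. Origin on the hole's axis, underside; +x along the bar to its free end at 230 mm; +y is the front (bumper) side, edges at y = +-10 mm. Friction takes 1 to 4 N of a push at the free end; it stays where left. Starts 17 to 32 degrees short of the plate's x.
- bar_push (a point): Point on the bar's rear edge, 215 mm from the pin and half-way up (18 mm above the desk): the place to push. Axes as the bar's. Nothing else stands on the plate behind it.
- stop_zero (a point): Point on the jig 24 mm above the desk, 205 mm from the pin along plate x. A dark steel stop block (50 wide, 30 mm high) carries a black rubber bumper (19 mm round, facing the bar), adjustable along plate y: the bumper's free face lies 0 to 12 mm beyond this point in +y; the setting is not measured, only felt or seen. The bumper yields 5 N per mm, up to 6 mm. Axes as the plate's.
- keeper (a joint): How far the brass keeper has slid along its slot, in m, growing towards the bumper side; starts at 0 to 0.012 and meets the bar at 0.09 to 0.105. It moves with 1.5 to 2 N of friction, and stays where it is left.
- keeper_face (a point): Middle of the keeper's flat front face (36 mm wide), 8 mm above the plate; this face meets the bar's rear edge about 100 mm from the pin. Axes as the plate's.
- keeper_tab (a point): Point on the rear face of the keeper's upright brass tab (30 mm wide across the slot, 12 thick along it, top 58 mm above the desk), 46 mm above the desk, 32 mm behind the front face. The block below it is 36 x 36 mm, top 27 mm above the desk, reaching 4 mm farther back. Push it along plate +y or take the tab between the fingers. Axes as the plate's.
- insulator: Bystander: green glass insulator, 52 mm across, 56 mm high, standing on the desk; origin at the centre of its foot. Leave it alone.
- relay: Bystander: grey plastic relay, 30 x 36 x 48 mm, standing on the desk; origin at the centre of its foot. Leave it alone.
- socket: Bystander: brass bayonet lamp socket, 38 mm across, 54 mm high, standing on the desk; origin at the centre of its foot. Leave it alone.
Mind the look-alikes: they are no part of the job. Of the things that look like the bar, the largest one is meant.

How it is judged:
By the outcome, as a careful person would: the job done as asked, in the order asked, and still so for the second after the job is handed in, with the robot touching nothing.
It also fails if it takes over 64 s, if anything falls off the work surface, if the arm or the gripper's body presses on something with over 40 N, if the wrist force passes 120 N, or if a joint passes its speed limit or range.

## Working session

There is one attempt and no reset: what is moved stays moved. The work goes in short steps, Python scripts to look and compute and a tool call to move; the robot and the scene stay as the last step left them, time stands still between calls to the robot, and variables do not carry over. Pictures are saved under pics/ and viewed, about 8 in all and at most 12, crops included, and the job is handed in when it is done.

Besides the shell and the picture viewer there is one more tool, called after "Request:" as name(argument=value, ...) on one line, values as JSON. play_rows: Moves the arm, as the interface text tells. Its arguments: {"type":"object","properties":{"plan":{"type":"array"}},"required":["plan"]}

```bash
ls; mkdir -p pics; cat > h.py <<'E'
import numpy as np, cv2
from plant import manip
def grab(n):
    f=manip.grab_frame(n); np.savez(f'/tmp/{n}.npz',**{k:np.array(v) for k,v in f.items()}); return f
def load(n): return np.load(f'/tmp/{n}.npz')
def ray(f,u,v):
    d=np.array([(u-f['cx'])/f['fx'],-(v-f['cy'])/f['fy'],-1.0]); return f['rotation']@d
def onplane(f,u,v,z):
    d=ray(f,u,v); o=np.array(f['origin']); return o+d*(z-o[2])/d[2]
def depthpt(f,u,v):
    d=ray(f,u,v); return np.array(f['origin'])+d*f['range_z'][int(round(v)),int(round(u))]
def proj(f,p):
    c=f['rotation'].T@(np.array(p)-f['origin']); return f['cx']+f['fx']*c[0]/-c[2], f['cy']-f['fy']*c[1]/-c[2]
def save(f,name,crop=None,s=1):
    im=cv2.cvtColor(np.array(f['img']),cv2.COLOR_RGB2BGR)
    if crop: x0,y0,x1,y1=crop; im=im[y0:y1,x0:x1]
    if s!=1: im=cv2.resize(im,None,fx=s,fy=s,interpolation=cv2.INTER_CUBIC)
    cv2.imwrite('pics/'+name,im)
E
python3 - <<'E'
from h import *
for n in('scene','top'):
    f=grab(n); save(f,n+'1.png'); print(n,f['origin'],f['rotation'],f['fx'],f['cx'],f['cy'],[k for k in f])
print(manip.state())
E
```

```text
pics
scene [ 1.13003473 -0.23997684  0.74776185] [0.82420542 0.31265149 0.16062205 0.44399891] 418.41648116219994 319.76204033041597 191.04669903504671 ['img', 'range_z', 'fx', 'fy', 'cx', 'cy', 'origin', 'rotation']
top [0.52978956 0.08667726 1.08295611] [-0.69697144 -0.04516478  0.03535213  0.7148015 ] 496.8855531417028 318.58437833753686 202.27230404006866 ['img', 'range_z', 'fx', 'fy', 'cx', 'cy', 'origin', 'rotation']
{'time': 0.1, 'joint_pos': array([-1.40500108e+00,  5.32934258e-02,  1.61418160e+00,  9.48477498e-06,
        1.47599323e+00, -1.18988996e-01]), 'joint_vel': array([ 0.00017199, -0.00180663, -0.00194088,  0.00081501, -0.00160651,
       -0.00011362]), 'joint_efforts': array([ 3.05841404e-04, -3.94900632e+01, -3.71364319e+01, -1.07892270e-04,
        3.86163840e-03, -3.00466809e-06]), 'tool_pos': array([ 0.17550848, -0.5992555 ,  0.23016948]), 'tool_rot': array([-0.09968315, -0.69993796, -0.10100919,  0.69996233]), 'contact_force': array([-0.3499967 , -0.05628174, -0.2181729 ]), 'ft_torque': array([-0.03977987,  0.01313069, -0.00078451]), 'gripper_width': 1.0022461312394566}
```

```bash
python3 - <<'E'
s=open('h.py').read()
s=s.replace("f=manip.grab_frame(n);","f=manip.grab_frame(n); f['rotation']=R(f['rotation']);").replace("from plant import manip\n","from plant import manip\nfrom scipy.spatial.transform import Rotation\ndef R(q): return Rotation.from_quat(np.roll(q,-1)).as_matrix()\n")
s=s.replace("return np.load(f'/tmp/{n}.npz')","return dict(np.load(f'/tmp/{n}.npz'))")
open('h.py','w').write(s)
E
python3 - <<'E'
from h import *
for n in('scene','top'):
    f=load(n); f['rotation']=R(f['rotation']); np.savez(f'/tmp/{n}.npz',**f); print(n,f['rotation'].round(3)); print(R(manip.state()['tool_rot']).round(3))
E
```

```text
scene [[ 0.554 -0.631  0.542]
 [ 0.832  0.41  -0.373]
 [ 0.013  0.658  0.753]]
[[-0.     0.281 -0.96 ]
 [ 0.002 -0.96  -0.281]
 [-1.    -0.002 -0.   ]]
top [[-0.024  0.993 -0.114]
 [-1.    -0.026 -0.012]
 [-0.015  0.113  0.993]]
[[-0.     0.281 -0.96 ]
 [ 0.002 -0.96  -0.281]
 [-1.    -0.002 -0.   ]]
```

View pics/top1.png

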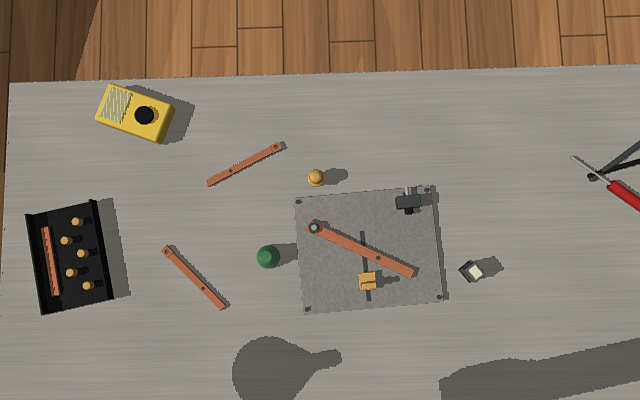

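View pics/scene1.png

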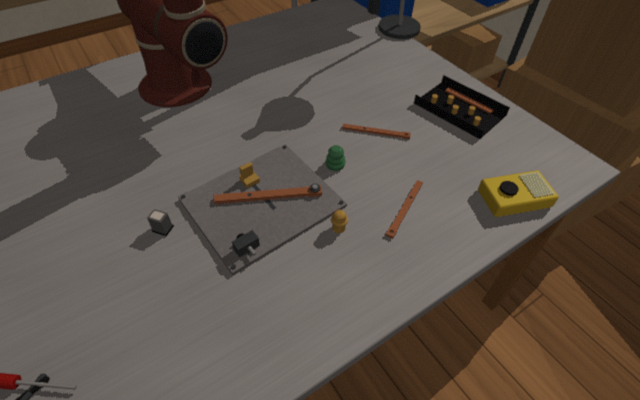

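The top view shows the plate (295–446, 186–313). Bar candidates:
- (245,164): loose on the desk
- (195,278): loose on the desk
- (50,262): in the tray
- (362,250): on the plate, with its pin head at (314,228) and free end at (413,272). It is the largest and the only one on a pin, so I choose it.

The keeper is at (367,281), the stop at (408,203), the insulator at (268,257), the socket at (316,177) and the relay at (472,270).

```bash
cat > meas.py <<'E'
from h import *
def masks(f):
    hsv=cv2.cvtColor(f['img'],cv2.COLOR_RGB2HSV)
    return hsv, cv2.inRange(hsv,(3,90,60),(14,255,255)), cv2.inRange(hsv,(15,110,80),(28,255,255))
def pick(m,c,r=90):
    n,l,s,ce=cv2.connectedComponentsWithStats(m)
    b=[i for i in range(1,n) if s[i,4]>30]
    i=min(b,key=lambda i:np.hypot(*(ce[i]-c)))
    return (l==i).astype(np.uint8), s[i], ce[i]
E
python3 - <<'E'
from meas import *
for n,cb,ck in(('top',(362,250),(367,281)),('scene',(265,196),(250,178))):
    f=load(n); hsv,mc,mb=masks(f)
    m,s,ce=pick(mc,cb); print(n,'bar',s,ce)
    ys,xs=np.nonzero(m); P=np.array([onplane(f,x,y,.024)[:2] for x,y in zip(xs,ys)],np.float32)
    r=cv2.minAreaRect(P*1000); print(np.round(r[0],1),np.round(r[1],1),r[2],cv2.boxPoints(r).round(1).tolist())
    m,s,ce=pick(mb,ck); print('keeper',s,ce, onplane(f,*ce,.027), 'range pt',depthpt(f,*ce))
f=load('top')
# plate: depth points above 6mm, near
v,u=np.mgrid[150:330,270:470]; d=np.stack([(u-f['cx'])/f['fx'],-(v-f['cy'])/f['fy'],-np.ones(u.shape)],-1)
P=f['origin']+(d@f['rotation'].T)*f['range_z'][150:330,270:470,None]
z=P[...,2]; print('z desk',np.median(z[:20,:10]), 'plate',np.median(z[110:130,40:60]), z[110:130,40:60].std())
m=((z>.007)&(z<.018)).astype(np.uint8); m=cv2.morphologyEx(m,cv2.MORPH_OPEN,np.ones((5,5)))
Q=P[m>0]; r=cv2.minAreaRect((Q[:,:2]*1000).astype(np.float32)); print('plate',r,cv2.boxPoints(r).round(1).tolist())
for nm,(a,b) in dict(pin=(314,228),relay=(472,270),ins=(268,257),sock=(316,177)).items(): print(nm,depthpt(f,a,b).round(4))
save(f,'crop1.png',(280,175,460,325),4)
E
```

```text
top bar [ 314  224  100   54 1017] [364.40806293 251.24877089]
[543.7   7.1] [223.6  23.9] 63.05724334716797 [[482.3999938964844, -87.19999694824219], [503.70001220703125, -98.0], [605.0999755859375, 101.4000015258789], [583.7000122070312, 112.19999694824219]]
keeper [358 272  19  19 302] [366.83774834 280.57615894] [0.48283124 0.00268126 0.027     ] range pt [0.48279126 0.00260974 0.02610093]
scene bar [ 214  185  108   19 1002] [264.97904192 194.83033932]
[553.3  14. ] [244.   32.9] 63.191898345947266 [[483.6000061035156, -87.4000015258789], [513.0, -102.30000305175781], [623.0999755859375, 115.5], [593.7000122070312, 130.3000030517578]]
keeper [239 171  21  15 128] [249.8125    178.3984375] [0.48871372 0.00120618 0.027     ] range pt [0.48720194 0.00177472 0.02530095]
z desk -2.254090224318439e-05 plate 0.011122511519719436 0.09249178297242232
plate ((549.7666625976562, -1.2985992431640625), (249.84133911132812, 300.089111328125), 3.7632062435150146) [[415.29998779296875, 140.1999969482422], [435.0, -159.1999969482422], [684.2999877929688, -142.8000030517578], [664.5999755859375, 156.60000610351562]]
pin [0.5954 0.1108 0.0361]
relay [ 0.5002 -0.2117  0.0497]
ins [0.5369 0.2064 0.0558]
sock [0.7018 0.1037 0.0503]
```

View pics/crop1.png

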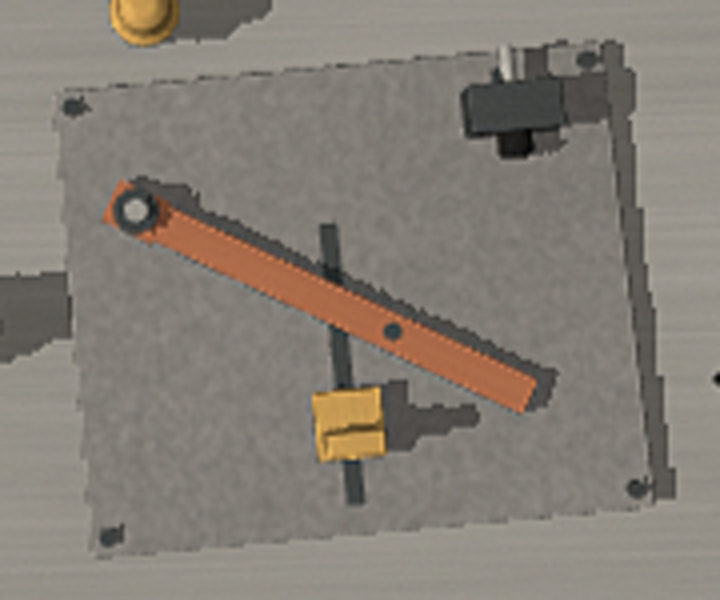

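The crop confirms the choice: the bar with its pin head at crop (135,210), and the keeper at (350,425) behind it on its slot. The measured plate is 250 x 300 mm, as described. Moving to a point above and behind the bar's free end, with the fingers shut and turned to face the bar.

Request:
play_rows(plan=[[100,-435,-425,0.755,1],[100,-435,-425,0.755,1],[100,-435,-425,0.755,1],[100,-435,-425,0.755,1],[100,-435,-425,0.755,1],[100,-435,-425,0.755,1],[100,-435,-425,0.755,1],[100,-435,-425,0.755,1]])

```text
time: 1.1
tool_pos: [0.4063, -0.165, 0.1502]
tool_rot: [-0.165, 0.688, -0.165, -0.687]
contact_force: [0.4, 0.1, 0.7]
gripper_width: -0.0
```

```bash
cat >> h.py <<'E'
o=np.array([604.7,2.3]); jy=np.array([.99784,.0656]); jx=np.array([.0656,-.99784]); pin=np.array([595.4,110.8])
def st():
    s=manip.state(); T=R(s['tool_rot']); p=s['tool_pos']*1000
    zang=np.degrees(np.arctan2(-T[1,2],-T[0,2])) # heading of -z
    d=p[:2]-pin; f=s['contact_force']
    print('t',s['time'],'p',p.round(1),'-z heading',zang.round(2),'tilt',T[:,0].round(3),'jig rel pin',(d@jx).round(1),(d@jy).round(1),'F jig x,y,z',(f[:2]@jx).round(2),(f[:2]@jy).round(2),f[2].round(2),'F raw',f.round(2))
    return s,T,p
def delta(w): # world target mm
    s,T,p=st(); print('tool delta',(T.T@(np.array(w)-p)).round(1))
def jw(a,b): return pin+a*jx+b*jy
E
python3 - <<'E'
from h import *
delta([461,-62,60])
E
```

```text
t 1.1 p [ 406.3 -165.   150.2] -z heading -26.96 tilt [ 0. -0. -1.] jig rel pin 262.8 -206.7 F jig x,y,z -0.04 0.41 0.67 F raw [0.41 0.07 0.67]
tool delta [  90.2 -116.6   -2. ]
```

Request:
play_rows(plan=[[50,-117,-2,0,1],[50,-117,-2,0,1],[50,-117,-2,0,1],[50,-117,-2,0,1]])

```text
time: 1.6
tool_pos: [0.4605, -0.0636, 0.1005]
tool_rot: [0.164, -0.687, 0.165, 0.688]
contact_force: [0.4, -0.0, 0.9]
gripper_width: 0.003
```

```bash
python3 - <<'E'
from meas import *
st()
f=grab('wrist'); save(f,'w1.png'); hsv,mc,mb=masks(f)
print(f['origin'],f['rotation'].round(2).tolist())
n,l,s,ce=cv2.connectedComponentsWithStats(mc)
for i in range(1,n):
    if s[i,4]>300:
        ys,xs=np.nonzero(l==i); P=np.array([onplane(f,x,y,.024)[:2] for x,y in zip(xs,ys)],np.float32)*1000
        r=cv2.minAreaRect(P); print(s[i],r,cv2.boxPoints(r).round(1).tolist())
E
```

```text
t 1.6 p [460.5 -63.6 100.5] -z heading -26.89 tilt [-0.001 -0.    -1.   ] jig rel pin 165.2 -146.1 F jig x,y,z 0.05 0.4 0.9 F raw [ 0.41 -0.02  0.9 ]
[ 0.52496285 -0.09652546  0.24252191] [[-0.45, 0.86, 0.25], [-0.89, -0.43, -0.13], [0.0, -0.28, 0.96]]
[   4  137  334   36 9355] ((546.5150756835938, 8.903938293457031), (230.83421325683594, 24.517131805419922), 63.14535903930664) [[483.3999938964844, -88.5], [505.29998779296875, -99.5999984741211], [609.5999755859375, 106.30000305175781], [587.7000122070312, 117.4000015258789]]
```

View pics/w1.png

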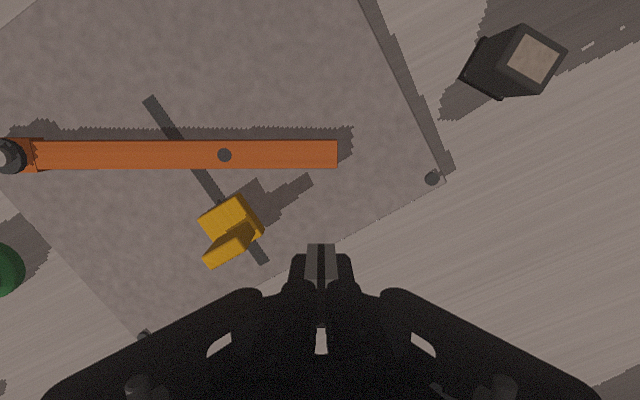

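The wrist view shows the bar from its end at (337,155) to the pin head at (8,155), the keeper at (235,225), the relay at (525,65) and the fingertips at (320,285). The measurements agree with the top view to about 1–2 mm. Lowering behind the bar.

Request:
play_rows(plan=[[60,-4,0,0,1],[84.5,-4,0,0,1],[84.5,-4,0,0,1],[84.5,-4,-10,0,1],[84.5,-4,-15,0,1],[84.5,-4,-15,0,1]])

```text
time: 2.4
tool_pos: [0.4773, -0.0675, 0.0176]
tool_rot: [-0.165, 0.688, -0.165, -0.687]
contact_force: [-0.2, 0.2, 0.8]
gripper_width: 0.002
```

```bash
cat > arc.py <<'E'
# rows to follow the pin's arc: bar angle th (deg, jig), rear face gap g, at radius r along the bar
from h import *
def bar(r=215,half=11):
    s,T,p=st(); h=np.degrees(np.arctan2(-T[1,2],-T[0,2]))-3.76; d=p[:2]-pin
    n=np.array([np.cos(np.radians(h+3.76)),np.sin(np.radians(h+3.76))]); u=np.array([n[1],-n[0]])
    print('tool ang in jig',h.round(2),'along',(d@u).round(2),'rear face gap to nominal bar rear',(-10-half-d@n).round(2),'lag/lead')
    return T,p
def rows(ths,g,r=215,half=11,z=16):
    T,p=bar()
    h0=np.degrees(np.arctan2(-T[1,2],-T[0,2]))
    for th in ths:
        a=np.radians(th+3.76); n=np.array([np.cos(a),np.sin(a)]); u=np.array([n[1],-n[0]])
        w=np.r_[pin+u*r-n*(10+half+g),z]; q=T.T@(w-p); print([*q.round(1).tolist(),round(float(np.radians(h0-th-3.76)),3),1])
E
python3 - <<'E'
from arc import *
bar()
E
```

```text
t 2.4 p [477.3 -67.5  17.6] -z heading -26.97 tilt [ 0.002 -0.001 -1.   ] jig rel pin 170.2 -129.5 F jig x,y,z -0.17 -0.16 0.84 F raw [-0.17  0.16  0.84]
tool ang in jig -30.73 along 212.49 rear face gap to nominal bar rear 3.39 lag/lead
```

```bash
python3 - <<'E'
from arc import *
f=load('top'); b=onplane(f,408.75,214.5,.024)[:2]*1000-pin; print('bumper face rel pin jig',b@jx,b@jy)
rows([-29,-27,-25,-23,-21,-19,-17,-15],-1)
E
```

```text
bumper face rel pin jig 203.72508384043743 11.131096337436567
t 2.4 p [477.3 -67.5  17.6] -z heading -26.97 tilt [ 0.002 -0.001 -1.   ] jig rel pin 170.2 -129.5 F jig x,y,z -0.17 -0.16 0.84 F raw [-0.17  0.16  0.84]
tool ang in jig -30.73 along 212.49 rear face gap to nominal bar rear 3.39 lag/lead
[1.6, 3.0, -10.9, -0.03, 1]
[1.6, 3.4, -18.4, -0.065, 1]
[1.6, 3.4, -25.9, -0.1, 1]
[1.6, 3.2, -33.5, -0.135, 1]
[1.7, 2.8, -41.0, -0.17, 1]
[1.7, 2.1, -48.5, -0.205, 1]
[1.7, 1.1, -56.0, -0.24, 1]
[1.7, -0.1, -63.4, -0.274, 1]
```

Request:
play_rows(plan=[[1.5,3,-6,0,1],[1.5,3,-11,-0.03,1],[1.5,3.4,-18.5,-0.065,1],[1.5,3.4,-26,-0.1,1],[1.5,3.2,-33.5,-0.135,1],[1.5,2.8,-41,-0.17,1],[1.5,2,-48.5,-0.205,1],[1.5,1,-56,-0.24,1]])

```text
time: 3.4
tool_pos: [0.5259, -0.0933, 0.0147]
tool_rot: [0.08, -0.703, 0.08, 0.703]
contact_force: [-2.4, -1.2, -0.4]
gripper_width: -0.001
```

```bash
python3 - <<'E'
from meas import *
from arc import *
rows([-15,-13.5,-12,-10.5,-9,-7.5,-6,-5],-1)
f=grab('top'); hsv,mc,mb=masks(f); m,s,ce=pick(mc,(364,240)); ys,xs=np.nonzero(m)
P=np.array([onplane(f,x,y,.024)[:2] for x,y in zip(xs,ys)],np.float32)*1000; r=cv2.minAreaRect(P); print(s,r,cv2.boxPoints(r).round(1).tolist())
E
```

```text
t 3.4 p [525.9 -93.3  14.7] -z heading -13.06 tilt [-0. -0. -1.] jig rel pin 199.1 -82.8 F jig x,y,z 1.07 -2.51 -0.41 F raw [-2.43 -1.23 -0.41]
tool ang in jig -16.82 along 214.54 rear face gap to nominal bar rear 0.61 lag/lead
[-1.3, 1.0, -8.4, -0.032, 1]
[-1.3, 1.3, -14.1, -0.058, 1]
[-1.3, 1.4, -19.7, -0.084, 1]
[-1.3, 1.4, -25.4, -0.11, 1]
[-1.3, 1.2, -31.0, -0.136, 1]
[-1.3, 0.9, -36.7, -0.163, 1]
[-1.3, 0.4, -42.3, -0.189, 1]
[-1.3, -0.0, -46.1, -0.206, 1]
[315 224  86  25 776] ((575.1162719726562, 18.743301391601562), (180.94236755371094, 23.000089645385742), 77.26274871826172) [[544.0, -67.0], [566.4000244140625, -72.0], [606.2999877929688, 104.5], [583.7999877929688, 109.5]]
```

Request:
play_rows(plan=[[-0.5,1,-8,-0.032,1],[-0.5,1.3,-14,-0.058,1],[-0.5,1.4,-20,-0.084,1],[-0.5,1.4,-25.5,-0.11,1],[-0.5,1.2,-31,-0.136,1],[-0.5,1,-36.5,-0.163,1],[-0.5,0.5,-42,-0.189,1],[-0.5,0,-46,-0.206,1]])

```text
time: 4.45
tool_pos: [0.5705, -0.1038, 0.0153]
tool_rot: [0.008, -0.707, 0.008, 0.707]
contact_force: [-4.2, -1.3, 2.3]
gripper_width: 0.002
```

```bash
python3 - <<'E'
from arc import *
rows([-4,-3,-2,-1,0,.5,1],-1)
E
```

```text
t 4.45 p [ 570.5 -103.8   15.3] -z heading -1.31 tilt [-0. -0. -1.] jig rel pin 212.5 -38.9 F jig x,y,z 1.01 -4.25 2.28 F raw [-4.18 -1.29  2.28]
tool ang in jig -5.07 along 215.1 rear face gap to nominal bar rear -1.07 lag/lead
[-0.7, 0.2, -4.0, -0.019, 1]
[-0.7, 0.5, -7.7, -0.036, 1]
[-0.7, 0.7, -11.5, -0.054, 1]
[-0.7, 0.8, -15.3, -0.071, 1]
[-0.7, 0.8, -19.0, -0.089, 1]
[-0.7, 0.8, -20.9, -0.097, 1]
[-0.7, 0.8, -22.8, -0.106, 1]
```

Request:
play_rows(plan=[[0,0.2,-2,-0.01,1],[0,0.3,-4,-0.02,1],[0,0.4,-6,-0.029,1],[0,0.5,-8,-0.038,1],[0,0.6,-10,-0.047,1],[0,0.7,-11.5,-0.054,1],[0,0.7,-13,-0.061,1],[0,0.8,-14,-0.065,1]])

```text
time: 5.45
tool_pos: [0.5842, -0.1047, 0.0152]
tool_rot: [-0.015, -0.707, -0.015, 0.707]
contact_force: [-3.4, -2.1, 1.8]
gripper_width: 0.003
```

```bash
python3 - <<'E'
from arc import *
rows([-1,-.5,0,.5,1,1.5],-1)
E
```

```text
t 5.45 p [ 584.2 -104.7   15.2] -z heading 2.35 tilt [-0.  0. -1.] jig rel pin 214.3 -25.3 F jig x,y,z 1.87 -3.5 1.83 F raw [-3.37 -2.1   1.83]
tool ang in jig -1.41 along 214.89 rear face gap to nominal bar rear -0.98 lag/lead
[-0.8, 0.2, -1.5, -0.007, 1]
[-0.8, 0.4, -3.4, -0.016, 1]
[-0.8, 0.5, -5.3, -0.025, 1]
[-0.8, 0.7, -7.2, -0.033, 1]
[-0.8, 0.8, -9.1, -0.042, 1]
[-0.8, 0.8, -10.9, -0.051, 1]
```

Request:
play_rows(plan=[[0,0.2,-1,-0.005,1],[0,0.3,-2,-0.01,1],[0,0.4,-3,-0.015,1],[0,0.5,-4,-0.02,1],[0,0.5,-4,-0.02,1]])

```text
time: 6.08
tool_pos: [0.5884, -0.105, 0.0152]
tool_rot: [0.021, 0.707, 0.022, -0.707]
contact_force: [-1.5, -0.6, 0.6]
gripper_width: -0.001
```

Request:
play_rows(plan=[[0,0.1,-0.7,-0.003,1],[0,0.2,-1.4,-0.006,1],[0,0.2,-2,-0.01,1],[0,0.2,-2,-0.01,1]])

```text
time: 6.58
tool_pos: [0.5903, -0.1051, 0.0152]
tool_rot: [0.025, 0.707, 0.025, -0.707]
contact_force: [-2.3, -0.3, 1.6]
gripper_width: -0.001
```

Request:
play_rows(plan=[[0,0.1,-0.7,-0.003,1],[0,0.1,-1.4,-0.006,1],[0,0.1,-2,-0.01,1],[0,0.1,-2,-0.01,1]])

```text
time: 7.08
tool_pos: [0.5915, -0.1052, 0.0152]
tool_rot: [-0.029, -0.706, -0.029, 0.707]
contact_force: [-5.7, -1.1, 3.4]
gripper_width: -0.001
```

Request:
play_rows(plan=[[0,0,-0.6,-0.002,1],[0,0,-1.2,-0.002,1],[0,0,-1.8,-0.002,1],[0,0,-1.8,-0.002,1]])

```text
time: 7.58
tool_pos: [0.5921, -0.1053, 0.0151]
tool_rot: [-0.029, -0.705, -0.029, 0.708]
contact_force: [-10.3, -3.2, 6.8]
gripper_width: -0.002
```

Request:
play_rows(plan=[[-0.4,0,-0.4,0,1],[-0.8,0,-0.8,0,1],[-0.8,0,-0.8,0,1],[-0.8,0,-0.8,0,1]])

```text
time: 8.07
tool_pos: [0.5923, -0.1052, 0.0152]
tool_rot: [-0.029, -0.704, -0.029, 0.709]
contact_force: [-10.6, -3.7, 4.5]
gripper_width: 0.005
```

Request:
play_rows(plan=[[-0.5,0,-0.5,0,1],[-1,0,-1,0,1],[-1,0,-1,0,1]])

```text
time: 8.45
tool_pos: [0.5927, -0.1052, 0.0153]
tool_rot: [-0.029, -0.704, -0.029, 0.709]
contact_force: [-9.0, -4.9, 1.0]
gripper_width: -0.002
```

Request:
play_rows(plan=[[0,0.5,-0.6,0,1],[0,0.8,-1.4,0,1],[0,0.8,-1.4,0,1]])

```text
time: 8.82
tool_pos: [0.5931, -0.1053, 0.0152]
tool_rot: [-0.029, -0.703, -0.03, 0.71]
contact_force: [-12.8, -1.7, 5.3]
gripper_width: 0.0
```

Request:
play_rows(plan=[[0,0,-0.2,0,1],[0,0,-0.2,0,1],[0,0,-0.2,0,1],[0,0,-0.2,0,1],[0,0,-0.2,0,1],[0,0,-0.2,0,1],[0,0,-0.2,0,1],[0,0,-0.2,0,1]])

```text
time: 9.82
tool_pos: [0.5931, -0.1053, 0.0152]
tool_rot: [-0.029, -0.703, -0.03, 0.71]
contact_force: [-13.7, -1.5, 5.8]
gripper_width: 0.001
```

```bash
python3 - <<'E'
from meas import *
from arc import *
bar()
f=grab('scene'); save(f,'s2.png',(170,130,370,280),4)
E
```

```text
t 9.825 p [ 593.1 -105.3   15.2] -z heading 4.78 tilt [-0.011  0.001 -1.   ] jig rel pin 215.5 -16.5 F jig x,y,z 0.61 -13.73 5.79 F raw [-13.66  -1.51   5.79]
tool ang in jig 1.02 along 215.15 rear face gap to nominal bar rear -0.68 lag/lead
```

View pics/s2.png

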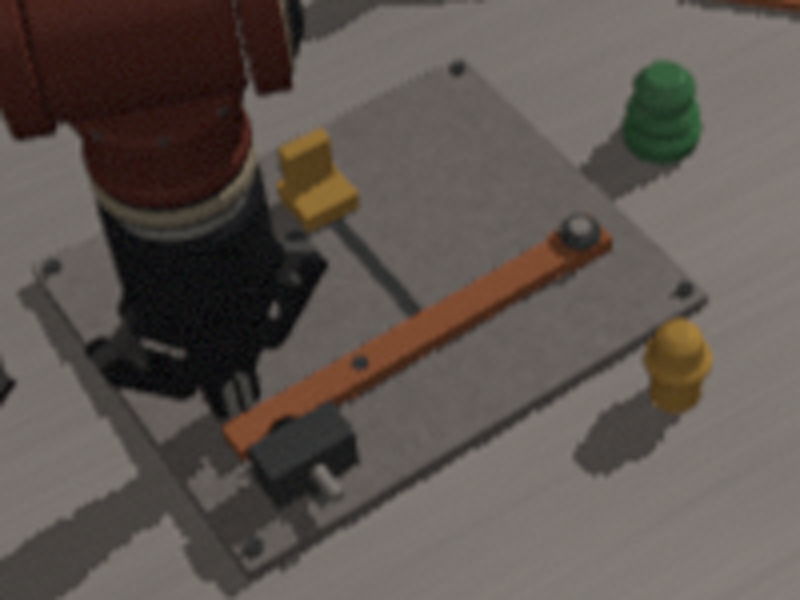

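The view shows the bar against the bumper at crop (290,425), the fingers behind its end, and the keeper still drawn back at (315,180). Holding slightly longer, then backing off slowly.

Request:
play_rows(plan=[[0,0,0,0,1],[0,0,0,0,1],[0,0,0,0,1],[0,0,1.5,0,1],[0,0,3,0,1],[0,0,5,0,1],[0,0,10,0,1],[0,0,25,0,1]])

```text
time: 10.88
tool_pos: [0.5735, -0.1077, 0.018]
tool_rot: [0.03, 0.708, 0.029, -0.705]
contact_force: [-0.0, -0.1, -0.8]
gripper_width: 0.003
```

```bash
python3 - <<'E'
from h import *
s,T,p=st()
# keeper rear of tab: measure top depth points
k=np.array([482.8,2.7]); d=k-pin; print('keeper ctr rel pin jig',d@jx,d@jy)
f=load('top'); v,u=np.mgrid[268:296,352:384]; dd=np.stack([(u-f['cx'])/f['fx'],-(v-f['cy'])/f['fy'],-np.ones(u.shape)],-1)
P=(f['origin']+(dd@f['rotation'].T)*f['range_z'][268:296,352:384,None])*1000
for lo,hi in((22,32),(50,62)):
    Q=P[(P[...,2]>lo)&(P[...,2]<hi)]; e=Q[:,:2]-pin; print(lo,len(Q),'x',(e@jx).min().round(1),(e@jx).max().round(1),'y',(e@jy).min().round(1),(e@jy).max().round(1),'z',np.median(Q[:,2]).round(1))
E
```

```text
t 10.875 p [ 573.5 -107.7   18. ] -z heading 4.77 tilt [ 0.003 -0.001 -1.   ] jig rel pin 216.6 -36.2 F jig x,y,z 0.13 -0.03 -0.84 F raw [-0.03 -0.13 -0.84]
keeper ctr rel pin jig 100.47994399999999 -119.44814399999996
22 198 x 82.8 119.1 y -138.0 -102.0 z 26.3
50 88 x 86.1 116.1 y -133.9 -121.9 z 57.3
```

Request:
play_rows(plan=[[-60,0,0,0,1],[-92,0,15,0,1],[-92,-118,130,0.017,1],[-92,-118,130,0.017,1],[-92,-118,130,0.017,1],[-92,-118,130,0.017,1],[-92,-118,130,0.017,1],[-92,-118,130,0.017,1]])

```text
time: 11.88
tool_pos: [0.4341, -0.0014, 0.1095]
tool_rot: [0.023, 0.707, 0.023, -0.706]
contact_force: [-0.2, -0.4, 0.0]
gripper_width: -0.001
```

```bash
python3 - <<'E'
from h import *
w=jw(101,-163); delta([*w,36])
from meas import *
f=grab('wrist'); save(f,'w2.png')
hsv,mc,mb=masks(f)
m,s,ce=pick(mc,(250,100)); ys,xs=np.nonzero(m); P=np.array([onplane(f,x,y,.024)[:2] for x,y in zip(xs,ys)],np.float32)*1000; r=cv2.minAreaRect(P); print(s,r,cv2.boxPoints(r).round(1).tolist())
E
```

```text
t 11.875 p [434.1  -1.4 109.5] -z heading 3.72 tilt [ 0.001 -0.    -1.   ] jig rel pin 101.4 -168.3 F jig x,y,z 0.36 -0.23 0.04 F raw [-0.21 -0.38  0.04]
tool delta [73.5 -0.4 -5.2]Traceback (most recent call last):
  File "<stdin>", line 6, in <module>
  File "meas.py", line 8, in pick
    i=min(b,key=lambda i:np.hypot(*(ce[i]-c)))
ValueError: min() iterable argument is empty
```

View pics/w2.png

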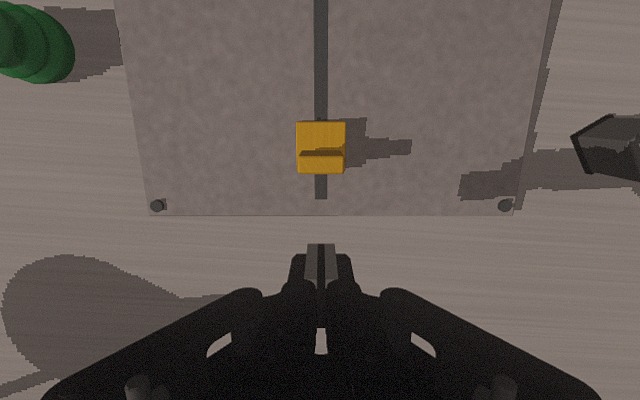

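The wrist view shows the keeper at (320,147) straight ahead of the fingers at (320,285), in line with its slot. Lowering behind the tab and starting to push.

Request:
play_rows(plan=[[40,0,0,0,1],[73.5,0,0,0,1],[73.5,0,0,0,1],[73.5,0,-10,0,1],[73.5,0,-18,0,1],[73.5,0,-24,0,1],[73.5,0,-30,0,1],[73.5,0,-36,0,1]])

```text
time: 12.92
tool_pos: [0.4694, 0.0017, 0.0356]
tool_rot: [-0.023, -0.707, -0.023, 0.707]
contact_force: [-1.9, 0.1, 1.4]
gripper_width: 0.0
```

```bash
python3 - <<'E'
from h import *
st()
E
```

```text
t 12.925 p [469.4   1.7  35.6] -z heading 3.77 tilt [-0. -0. -1.] jig rel pin 100.6 -132.9 F jig x,y,z -0.27 -1.9 1.39 F raw [-1.91  0.14  1.39]
```

Request:
play_rows(plan=[[0,0,-8,0,1],[0,0,-16,0,1],[0,0,-24,0,1],[0,0,-32,0,1],[0,0,-40,0,1],[0,0,-48,0,1],[0,0,-56,0,1],[0,0,-63,0,1]])

```text
time: 13.92
tool_pos: [0.5325, 0.0059, 0.0355]
tool_rot: [-0.023, -0.707, -0.023, 0.707]
contact_force: [-3.0, 0.6, 1.8]
gripper_width: -0.001
```

```bash
python3 - <<'E'
from h import *
st()
E
```

```text
t 13.925 p [532.5   5.9  35.5] -z heading 3.77 tilt [-0.  0. -1.] jig rel pin 100.6 -69.7 F jig x,y,z -0.76 -2.92 1.82 F raw [-2.97  0.57  1.82]
```

Request:
play_rows(plan=[[0,0,-3,0,1],[0,0,-6,0,1],[0,0,-9,0,1],[0,0,-11,0,1],[0,0,-12,0,1],[0,0,-13,0,1],[0,0,-14,0,1],[0,0,-14,0,1]])

```text
time: 14.92
tool_pos: [0.5461, 0.0067, 0.0355]
tool_rot: [0.023, 0.707, 0.023, -0.707]
contact_force: [-1.4, -0.4, -0.4]
gripper_width: -0.004
```

Request:
play_rows(plan=[[0,0,-0.7,0,1],[0,0,-1.4,0,1],[0,0,-2,0,1],[0,0,-2,0,1]])

```text
time: 15.42
tool_pos: [0.548, 0.0069, 0.0355]
tool_rot: [0.023, 0.707, 0.023, -0.707]
contact_force: [-1.3, -0.7, -0.3]
gripper_width: -0.002
```

Request:
play_rows(plan=[[0,0,-0.5,0,1],[0,0,-1,0,1],[0,0,-1.5,0,1],[0,0,-1.5,0,1]])

```text
time: 15.92
tool_pos: [0.5495, 0.0069, 0.0355]
tool_rot: [0.023, 0.707, 0.023, -0.707]
contact_force: [-1.5, -0.8, -0.2]
gripper_width: -0.001
```

Request:
play_rows(plan=[[0,0,-0.5,0,1],[0,0,-1,0,1],[0,0,-1.5,0,1],[0,0,-1.5,0,1]])

```text
time: 16.42
tool_pos: [0.551, 0.007, 0.0355]
tool_rot: [0.023, 0.707, 0.023, -0.707]
contact_force: [-1.0, 0.1, -0.4]
gripper_width: 0.005
```

Request:
play_rows(plan=[[0,0,-0.5,0,1],[0,0,-1,0,1],[0,0,-1.5,0,1],[0,0,-1.5,0,1]])

```text
time: 16.92
tool_pos: [0.5516, 0.0071, 0.0355]
tool_rot: [-0.023, -0.706, -0.023, 0.708]
contact_force: [-5.2, -0.8, 4.1]
gripper_width: 0.001
```

Request:
play_rows(plan=[[-0.3,0,-0.5,0,1],[-0.6,0,-1,0,1],[-0.6,0,-1.5,0,1],[-0.6,0,-1.5,0,1]])

```text
time: 17.42
tool_pos: [0.5519, 0.0071, 0.0356]
tool_rot: [-0.023, -0.705, -0.023, 0.709]
contact_force: [-9.0, -2.1, 4.7]
gripper_width: 0.004
```

Request:
play_rows(plan=[[0,0,-0.4,0,1],[0,0,-0.8,0,1],[0,0,-0.8,0,1],[0,0,-0.8,0,1]])

```text
time: 17.92
tool_pos: [0.552, 0.0071, 0.0356]
tool_rot: [-0.023, -0.704, -0.023, 0.709]
contact_force: [-11.8, -1.6, 7.8]
gripper_width: -0.003
```

Request:
play_rows(plan=[[0,0,1,0,1],[0,0,2.5,0,1],[0,0,4,0,1],[0,0,8,0,1],[0,0,25,0,1],[-60,0,30,0,1],[-120,0,40,0,1],[-140,0,60,0,1]])

```text
time: 18.92
tool_pos: [0.4974, 0.003, 0.1818]
tool_rot: [0.024, 0.71, 0.023, -0.703]
contact_force: [0.1, 0.8, -1.3]
gripper_width: -0.001
```

```bash
python3 - <<'E'
from meas import *
st()
f=grab('wrist'); save(f,'w3.png')
for n in ('top','scene'):
    f=grab(n); 
    hsv,mc,mb=masks(f); m,s,ce=pick(mc,(370,225) if n=='top' else (265,210)); ys,xs=np.nonzero(m)
    P=np.array([onplane(f,x,y,.024)[:2] for x,y in zip(xs,ys)],np.float32)*1000; r=cv2.minAreaRect(P); print(n,s,r)
save(load('scene'),'s3.png',(170,130,370,280),4)
E
```

```text
t 18.925 p [497.4   3.  181.8] -z heading 3.78 tilt [ 0.009 -0.001 -1.   ] jig rel pin 101.1 -104.9 F jig x,y,z -0.8 0.1 -1.3 F raw [ 0.05  0.81 -1.3 ]
top [316 213 106  20 979] ((605.8458862304688, -5.65380859375), (23.776609420776367, 223.40599060058594), 3.626514434814453)
scene [225 187  98  58 964] ((607.9804077148438, 4.407356262207031), (29.875139236450195, 247.0240478515625), 3.1802918910980225)
```

View pics/w3.png

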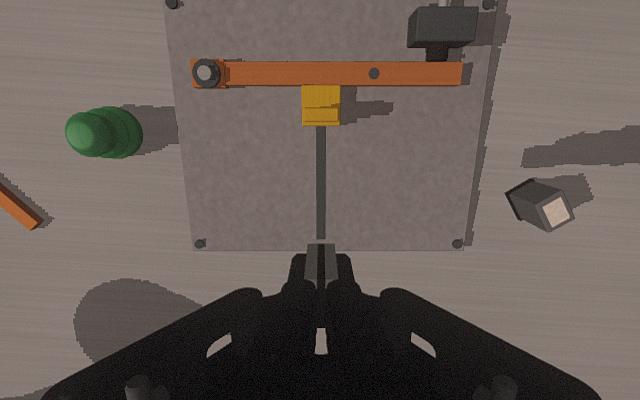

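View pics/s3.png

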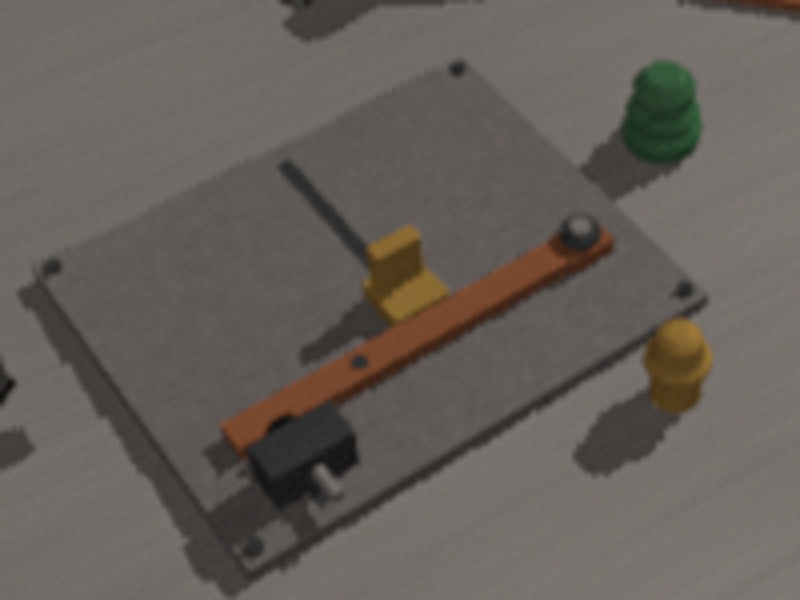

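Both views agree. In the wrist view the bar's front edge meets the bumper at (437,60), and the keeper at (320,90) touches the bar's rear edge with no gap. In the scene view the insulator and socket stand where they were, and the relay shows in the wrist view. The robot is clear of everything, so I'm handing in.

```bash
python3 -c "
from plant import manip
print(manip.job_done())"
```

```text
the job is handed in; nothing more can be done
None
```

The bar is swung home against the bumper, the keeper is up against its rear edge, and the job is handed in at about 19 s on the robot's clock.

- **Bar:** I pushed its free end round and held it against the bumper for about 1.4 s at 13–14 N at the tool. Some of that goes to bar friction, so I put the force on the bumper at about 12 N, though I did not measure it there. The highest force I read was 15 N, counting the upward component. The keeper was still drawn back throughout.
- **Keeper:** I pushed the tab until the keeper met the bar and pressed it to about 12 N along the slot (about 14 N in total). Then I backed off and raised the arm clear.
- **Last checks:** The wrist and scene views show the bar touching the bumper and no visible gap at the keeper. The insulator and socket stand where they were in the scene view. The relay stands upright in the wrist view, but I did not measure its position again.
- **Disagreements:** The top view puts the bar within 0.2° of the plate's x axis and the scene view about 0.6° from it; the scene view's bar outline also takes in the bar's side face. While pressing I read 5–8 N of upward force on the tool, which I took to be friction at the contact from the arm flexing.

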